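# Bed the filter box's access panel onto its gasket

## Task

On the grey filter box, swing the latch lever clear of the lid's tongue and open the lid until it leans back past upright. Then turn the winged quarter-turn fastener on the white access panel until its slot lines up with the two black marks, press the panel fully down against its frame, and finish while still holding it pressed down there: the panel springs back up if you let go. Leave the timer, the specimen jar and the roll of tape beside the box where they are.

Things in the scene. Friction and masses are not known exactly. Their poses are not given: they have to be found in the camera images.
- filter_box: open-topped grey housing fixed to the worktop, 85 mm high; origin on the worktop, outside x -75..75, y -115..100 mm. Walls 10 mm thick; the right (-y) wall is a 35 mm wide ledge, top at 83 mm, carrying the latch. Opening 130 (x) x 170 (y) mm, centred at y = +5 mm. z up; at yaw 0 x points away from the robot, y to its left
- latch_pivot (a point): point on the latch lever's vertical pivot, on the right-hand ledge, at (45, -96, 92.5) mm in the box's frame, at the underside of the lever
- latch_post (a point): top of the upright black round post at the free end of the flat steel latch lever; the post is 11 mm thick and its free length above the lever (top of the lever at z = 97.5 mm) is 35 mm, its top at z = 132.5 mm; it stands 84 mm from the pivot
- latch (a joint): angle of the latch lever, rad: 0 = lying along the box's -x across the lid's tongue, which it blocks from rising; grows counter-clockwise seen from above, as the post swings outwards (to the box's -y), to 1.6; light friction, it stays where left. It is clear of the tongue from about 0.4
- lid_hinge (a point): point on the lid's hinge line (which runs along the box's x), at (0, 95.5, 85) mm in the box's frame, on the left wall
- lid_handle (a point): centre of the lid's black handle: round bar 16 mm thick, 22 mm long along the box's x, end faces free to pinch, centre 28 mm above the lid's top; lid shut: 160 mm to the -y side of the hinge line, 33 mm above it. The lid is an aluminium plate 142 x 172 x 5 mm, 0.14 kg, that ends 175 mm from the hinge; its 24 mm wide tongue reaches 197 mm; opening carries the handle over to the left of the lid
- lid (a joint): angle of the lid, rad: 0 = shut, 1.57 = upright, 2.0 = stop, leaning back to the left; a stiff hinge (0.18 N m friction), it stays where left
- panel (a joint): travel of the white panel in the box, m: 0 = up, 8 mm off the frame on its sprung gasket (top face at z = 50 mm), grows as it is pressed straight down, 0.008 = on the frame. Takes 3 N at first, about 9 N fully down; springs up if let go. If the fastener is out of line its hidden key stops the panel after 2 mm. Panel 122 (x) x 150 (y) mm, centred on the fastener
- wing_top (a point): top centre of the quarter-turn fastener in the panel's middle, at (0, 5) mm in the box's frame, 28 mm above the panel's top face; its x axis runs along the wing, a dark upright bar 36 long x 11 thick x 23 mm high on a 34 mm disc whose top is 5 mm above the panel; a white slot line runs along the wing's top. It turns about the vertical and sinks with the panel
- fastener (a joint): angle of the fastener, rad, counter-clockwise from above: 0 = wing and slot along the box's x, in line with the two black marks on the panel; range -1.6 to 1.6, starts 0.55 to 1.45; light friction, no detent. The key enters its slot within about 0.2 rad of 0
- timer: white bench timer 62 x 64 x 20 mm, lying to the left of the box; bystander, origin under its middle
- specimen_jar: specimen jar with a lid, 66 mm wide, 59 mm high, standing to the right of the box; bystander, origin under its middle
- tape_roll: roll of white tape, 49 mm wide, 12 mm high, lying flat to the left of the box, beyond the timer; bystander, origin under its middle

How it is judged:
By the outcome, as a careful person would: the job done as asked, in the order asked, and still so for the second after the job is handed in, while the arm keeps its last pose, push and grip.
It also fails if it takes over 50 s, if anything falls off the work surface, if the arm or the gripper's body presses on something with over 40 N, if the wrist force passes 120 N, or if a joint passes its speed limit or range.

## Robot

A 7-joint arm with a two-finger parallel gripper is mounted at the origin on a cart in front of the work surface, level with it; the furniture and walls round the work are solid. World frame = base frame: x ahead of the robot, y to its left, z up, the work surface at z = 0. Lengths are in m, angles in rad, forces in N, time in s.
With the tool pointing down it reaches from about 0.4 to 0.875 m from the base axis. Payload 19.3 kg.
Tool frame: the origin (TCP) lies at the very end of the fingers, on their centre line; the grasp point (between the pads) lies bot.grasp_offset behind it (bot.grasp_offset is the distance from the TCP to the grasp point, in m); z points along the fingers, y is the direction in which the jaws open and shut (so a half turn about z gives the same grasp; the last joint's range is limited). The gripper opens to 85 mm and grips with 20 to 120 N. Pads are 22 mm wide; open, the fingers measure 114 mm over their backs; the gripper's body (76 mm by 85 mm) begins 54 mm behind the grasp point. The pads swing forward as they close: fully open they stand 13 mm farther back than shut.
Start: joints at [1.191, 0.521, -0.036, 1.599, 0.021, 1.021, -0.113], TCP at [0.191, -0.595, 0.231] pointing down, gripper open.
Joint ranges: [-2.91, 2.91], [-0.3, 2.13], [-1.5, 1.42], [0.17, 2.43], [-1.26, 4.41], [0.16, 1.93], [-2.52, 2.52]. Speed limits (rad/s): [1.89, 1.89, 2.39, 2.39, 3.01, 3.01, 3.01].

## Interface

Orientations are given as [roll, pitch, yaw] about the fixed x, y, z axes, in that order (R = Rz(yaw) Ry(pitch) Rx(roll)).
In Python, from workcell import bot gives the robot as it stands. The module is installed in compiled form; this text tells all that it offers.
- The arm moves only by the shell command python3 -m handwheel 'ROWS' [OPENING] [FORCE]. ROWS is JSON, a list of rows, each a list of 6 numbers: the shift along the tool's x, y, z as a fraction of full scale, then the turn, a rotation vector about the tool's x, y, z as a fraction of full scale. In form: [[x, y, z, rx, ry, rz], ...]. A call has 1 to 8 rows; each row shifts and turns the commanded pose from where the row before left it, along the tool's axes as they then stand; what a row does not reach is not made up. Full scale, the value 1, is 0.025 m for a shift and 360 degrees for a turn. A row lasts 1/8 s, in which the tool goes at most 62.5 mm and 10.7 degrees, less where a joint would pass 70% of its speed; a pose out of reach is approached as far as the arm can. A call with a number of a shift or a turn outside -1 to 1 is refused whole. A call with a gripper value outside its range is refused whole. OPENING is the closure, from -1 (fully open) to 1 (shut), set as the call begins (- or left out, the last holds). The fingers move at their own pace and stop on an object; FORCE is the grip in N (left out, the last holds). Time passes only in rows, so rows that do not move let the fingers close. It gives the time, the measured TCP pose, the force and the opening at its end, in the units of the state.
- bot.observe(): the state, without advancing time (a new reading comes with each control period).
- bot.grab_frame(name): name is "scene" or "top"; returns a dict with "pixels" (420x560x3 uint8, blue, green, red), "vertical_fov" (degrees; the focal length in pixels is half the picture's height over the tangent of half this angle, whatever the lens; pixels are square), "cx", "cy" (the principal point, pixels), "R" (3x3) and "t" (3): a world point X has camera coordinates R X + t. Camera axes: x right, y down, z forward; pixel columns grow to the right and rows downward; lengths in m; the calibration is good to about 2 mm. A picture is of the moment at which its call begins. There is no depth.
- bot.job_done(): hands the job in, once; it reports no verdict.
Trained networks look in a picture, given as the dict that the camera call returned (one of the last four; its "shot" number tells which), for a name from the list of things; names that differ only in an ending like _2 or _b are one class to them, and where a whole thing is asked for, a point or a joint stands for the part that bears it (a point fixed in the world has none). Each returns a list of dicts, best first, with "score" (0 to 1); they miss things now and then, are a little off and sometimes report something else, mostly with a low value. They report only what shows in the picture. A call takes as long as a camera call.
- bot.trace(picture, thing): "region" (420x560 bool, what is visible of it) and "point" ([column, row] in pixels, amid what is visible of it).
The state is a dict: "clock": time; "qpos": joint angles; "qd": joint speeds; "joint_efforts": joint torques, N m; "position": TCP position; "tool_rot": TCP orientation; "force": force on the tool from outside, world axes, zero at the start; "moment": the same for the moment, N m; "grip_width": finger opening in m.
Only numpy, scipy, OpenCV 4.12 (cv2) and the standard library are available. Lean on these libraries where they do the work, as an engineer would, in place of code of your own. Each camera call takes 0.05 s, during which the arm holds its last target.

## Working session

There is one attempt and no reset: what is moved stays moved. The work goes in short steps, Python scripts to look and compute and a shell command to move; the robot and the scene stay as the last step left them, time stands still between calls to the robot, and variables do not carry over. Pictures are saved under pics/ and viewed, and the job is handed in when it is done.

```bash
mkdir -p pics; ls; cat > h.py <<'E'
import numpy as np, cv2
from workcell import bot
def K(p):
    f=p["pixels"].shape[0]/2/np.tan(np.radians(p["vertical_fov"])/2)
    return f,p["cx"],p["cy"]
def proj(p,X):
    f,cx,cy=K(p); c=np.array(p["R"])@np.array(X,float)+np.array(p["t"]); return np.array([cx+f*c[0]/c[2],cy+f*c[1]/c[2]])
def atz(p,uv,z):
    f,cx,cy=K(p); R=np.array(p["R"]); t=np.array(p["t"])
    d=R.T@np.array([(uv[0]-cx)/f,(uv[1]-cy)/f,1]); o=-R.T@t
    return o+d*(z-o[2])/d[2]
E
python3 - <<'E'
from h import *
o=bot.observe(); print({k:np.round(v,3).tolist() for k,v in o.items()}, bot.grasp_offset)
for n in("scene","top"):
    p=bot.grab_frame(n); cv2.imwrite(f"pics/{n}0.png",p["pixels"]); print(n,p["vertical_fov"],p["cx"],p["cy"],np.round(p["R"],3).tolist(),np.round(p["t"],3).tolist())
    for th in("filter_box","latch","latch_post","lid_handle","lid","wing_top","timer","specimen_jar","tape_roll"):
        r=bot.trace(p,th)
        print(th,[(round(a["score"],2),np.round(a["point"]).tolist(),int(a["region"].sum())) for a in r[:2]])
E
```

```text
pics
{'clock': 0.0, 'qpos': [1.191, 0.522, -0.036, 1.6, 0.021, 1.021, -0.113], 'qd': [0.001, -0.001, -0.0, 0.001, 0.002, -0.001, -0.0], 'joint_efforts': [-0.001, -92.711, 1.979, -36.995, 0.018, 0.008, -0.0], 'position': [0.19, -0.595, 0.231], 'tool_rot': [-3.14, 0.0, 0.31], 'force': [0.024, -0.152, 0.487], 'moment': [0.039, -0.014, 0.023], 'grip_width': 0.086} 0.0187
scene 53.33658990727648 279.6674578739769 208.54044820295917 [[0.863, -0.505, 0.019], [-0.189, -0.358, -0.915], [0.468, 0.786, -0.404]] [-0.505, 0.15, 1.205]
filter_box [(0.87, [306.0, 256.0], 2526)]
latch [(0.57, [304.0, 248.0], 150)]
latch_post [(0.44, [308.0, 242.0], 185)]
lid_handle [(0.7, [307.0, 239.0], 590)]
lid [(0.76, [299.0, 230.0], 562)]
wing_top []
timer [(0.19, [364.0, 304.0], 814)]
specimen_jar [(0.73, [362.0, 302.0], 822)]
tape_roll []
top 55.11355894701514 282.96219782476044 204.39045372162377 [[0.027, -1.0, 0.012], [-0.988, -0.029, -0.152], [0.152, -0.008, -0.988]] [-0.182, 0.527, 1.278]
filter_box [(0.89, [314.0, 221.0], 3240)]
latch [(0.57, [344.0, 222.0], 147)]
latch_post []
lid_handle [(0.79, [310.0, 219.0], 2466)]
lid [(0.85, [309.0, 223.0], 2503), (0.27, [313.0, 220.0], 3229)]
wing_top [(0.7, [312.0, 221.0], 3253)]
timer [(0.57, [243.0, 202.0], 344)]
specimen_jar [(0.87, [398.0, 220.0], 374)]
tape_roll [(0.48, [212.0, 200.0], 59)]
```

```bash
python3 - <<'E'
import cv2
a=cv2.imread("pics/scene0.png"); cv2.imwrite("pics/s0c.png",cv2.resize(a[170:350,220:460],None,fx=3.2,fy=3.2,interpolation=cv2.INTER_CUBIC))
a=cv2.imread("pics/top0.png"); cv2.imwrite("pics/t0c.png",cv2.resize(a[150:300,190:430],None,fx=3.3,fy=3.3,interpolation=cv2.INTER_CUBIC))
E
```

```text
(no output)
```

View pics/scene0.png

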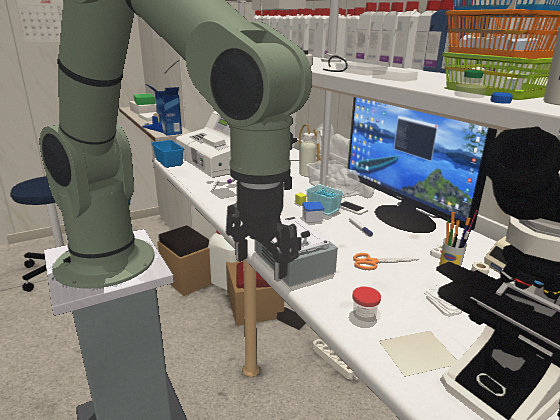

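View pics/top0.png

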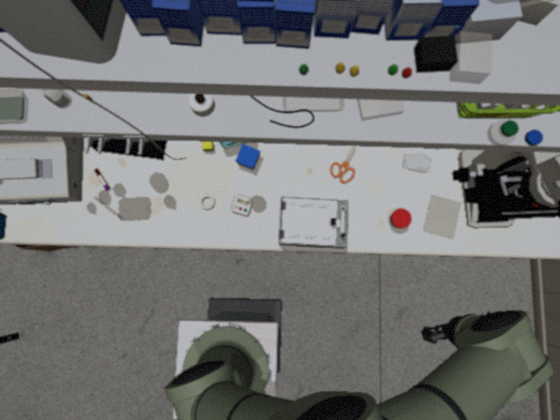

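```bash
sleep 1
```

```text
(no output)
```

View pics/s0c.png

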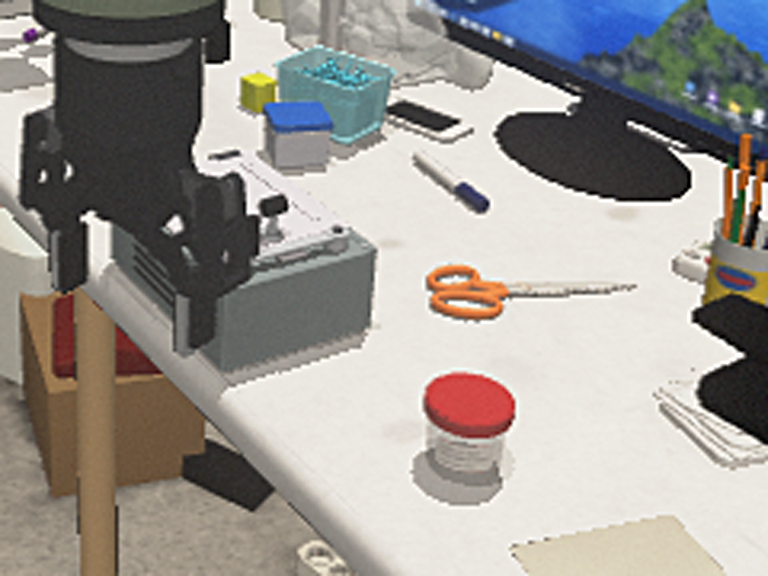

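View pics/t0c.png

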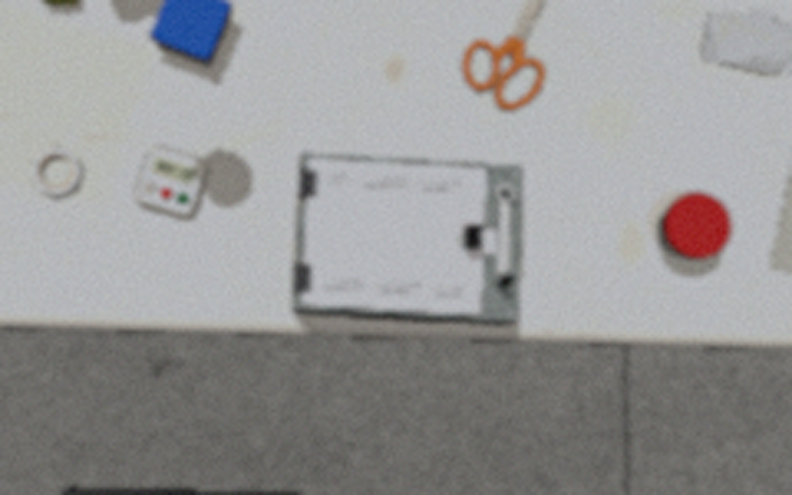

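```bash
cat > fit.py <<'E'
from h import *
from scipy.optimize import least_squares
def B(x,P):
    P=np.array(P,float); c,s=np.cos(x[2]),np.sin(x[2]); return np.array([x[0]+c*P[0]-s*P[1],x[1]+s*P[0]+c*P[1],P[2]])
def fit(obs,x0=(0.5,-0.15,0)):
    # obs: (pic, uv, boxpoint)
    r=lambda x:np.concatenate([proj(p,B(x,P))-np.array(uv) for p,uv,P in obs])
    s=least_squares(r,x0); return s.x,r(s.x).reshape(-1,2)
E
python3 - <<'E'
from fit import *
p=bot.grab_frame("top")
q=lambda a,b:(190+(a+.5)/3.3-.5,150+(b+.5)/3.3-.5)
obs=[(p,q(303,153),(.075,.100,.085)),(p,q(521,166),(.075,-.115,.083)),(p,q(518,322),(-.075,-.115,.083)),(p,q(297,311),(-.075,.100,.085))]
x,r=fit(obs); print(x,r.round(2).tolist())
c=cv2.resize(p["pixels"][185:260,270:360],None,fx=8,fy=8,interpolation=cv2.INTER_CUBIC)
cv2.imwrite("pics/t1.png",c)
E
```

```text
[ 0.47396492 -0.2581042  -0.02087961] [[-0.48, 0.4], [0.85, -0.1], [0.64, -0.13], [-1.01, -0.19]]
```

View pics/t1.png

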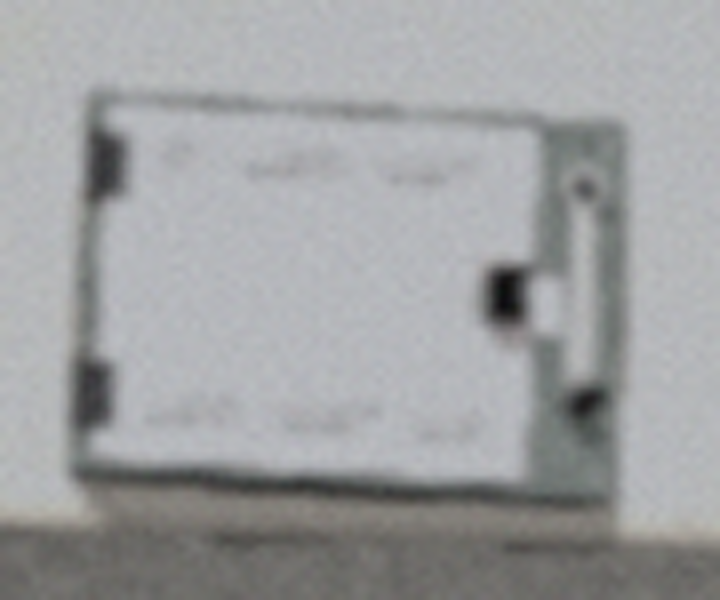

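```bash
python3 - <<'E'
from fit import *
p=bot.grab_frame("top")
q=lambda a,b:(270+(a+.5)/8-.5,185+(b+.5)/8-.5)
obs=[(p,q(95,95),(.075,.100,.085)),(p,q(622,122),(.075,-.115,.083)),(p,q(607,497),(-.075,-.115,.083)),(p,q(78,470),(-.075,.100,.085)),
(p,q(508,295),(0,-.0645,.122)),(p,q(588,402),(-.039,-.096,.1325)),(p,q(583,185),(.045,-.096,.099)),(p,q(542,487),(-.071,-.0795,.090)),(p,q(550,120),(.071,-.0795,.090))]
x,r=fit(obs); print(x,r.round(2).tolist())
x,r=fit(obs[:4]); print(x,r.round(2).tolist())
c=cv2.resize(p["pixels"][185:260,270:360],None,fx=8,fy=8,interpolation=cv2.INTER_CUBIC)
E
```

```text
[ 0.47427132 -0.25738511 -0.02370018] [[-0.6, -0.21], [0.91, 0.05], [1.53, 0.4], [-0.96, 0.19], [0.25, -0.37], [0.72, -0.77], [0.37, 0.45], [-1.31, -0.33], [-0.93, 0.6]]
[ 0.47463767 -0.25668854 -0.02317551] [[-0.83, -0.31], [0.68, -0.09], [1.32, 0.26], [-1.17, 0.08]]
```

```bash
cat > d.py <<'E'
import sys
from fit import *
from scipy.spatial.transform import Rotation as Ro
X=(0.474,-0.257,-0.0225)
def delta(target,rpy=None,q=False):
    o=bot.observe(); R=Ro.from_euler('xyz',o["tool_rot"]); 
    d=R.inv().apply(np.array(target)-np.array(o["position"]))/0.025
    w=np.zeros(3)
    if rpy is not None: w=np.degrees((R.inv()*Ro.from_euler('xyz',rpy)).as_rotvec())/360
    print("pos",np.round(o["position"],4),"rot",np.round(o["tool_rot"],3),"F",np.round(o["force"],1),"M",np.round(o["moment"],2),"w",round(o["grip_width"],4),"t",o["clock"])
    print("target",np.round(target,4),"shift units",d.round(2),"turn units",w.round(4),"q",np.round(o["qpos"],2))
E
python3 - <<'E'
from d import *
delta(B(X,(-.039,-.096,.22)))
E
python3 -m handwheel '[[0.87,-0.45,0,0,0,0],[0.87,-0.45,0,0,0,0],[0.87,-0.45,0,0,0,0],[0.87,-0.45,0,0,0,0],[0.87,-0.45,0,0,0,0],[0.87,-0.45,0,0,0,0],[0.87,-0.45,0,0,0,0]]' 0.0 40
python3 -m handwheel '[[0.87,-0.45,0,0,0,0],[0.87,-0.45,0,0,0,0],[0.87,-0.45,0,0,0,0],[0.87,-0.45,0,0,0,0],[0,0,0,0,0,0]]'
python3 - <<'E'
from d import *
delta(B(X,(-.039,-.096,.22)))
for n in("scene","top"):
    p=bot.grab_frame(n); cv2.imwrite(f"pics/{n}1.png",p["pixels"])
a=cv2.imread("pics/scene1.png"); cv2.imwrite("pics/s1c.png",cv2.resize(a[190:320,200:380],None,fx=4.4,fy=4.4,interpolation=cv2.INTER_CUBIC))
E
```

```text
pos [ 0.1905 -0.5952  0.2313] rot [-3.142  0.     0.31 ] F [-0.2 -0.3  0.7] M [ 0.01 -0.01  0.04] w 0.0854 t 1.1
target [ 0.4329 -0.3521  0.22  ] shift units [12.2  -6.31  0.45] turn units [0. 0. 0.] q [ 1.19  0.52 -0.04  1.6   0.02  1.02 -0.11]
clock: 1.98
position: [0.3121, -0.4733, 0.2314]
tool_rot: [3.141, -0.0, 0.31]
force: [-0.4, 0.5, 0.1]
grip_width: 0.0427
clock: 2.6
position: [0.382, -0.4031, 0.2314]
tool_rot: [-3.141, -0.001, 0.313]
force: [-0.9, -0.2, 0.5]
grip_width: 0.0428
pos [ 0.382  -0.4031  0.2314] rot [-3.141e+00 -1.000e-03  3.130e-01] F [-0.9 -0.2  0.5] M [-0.01  0.01 -0.01] w 0.0428 t 2.6
target [ 0.4329 -0.3521  0.22  ] shift units [ 2.56 -1.32  0.46] turn units [0. 0. 0.] q [ 0.78  0.41 -0.1   1.78  0.05  0.95 -0.6 ]
```

View pics/s1c.png

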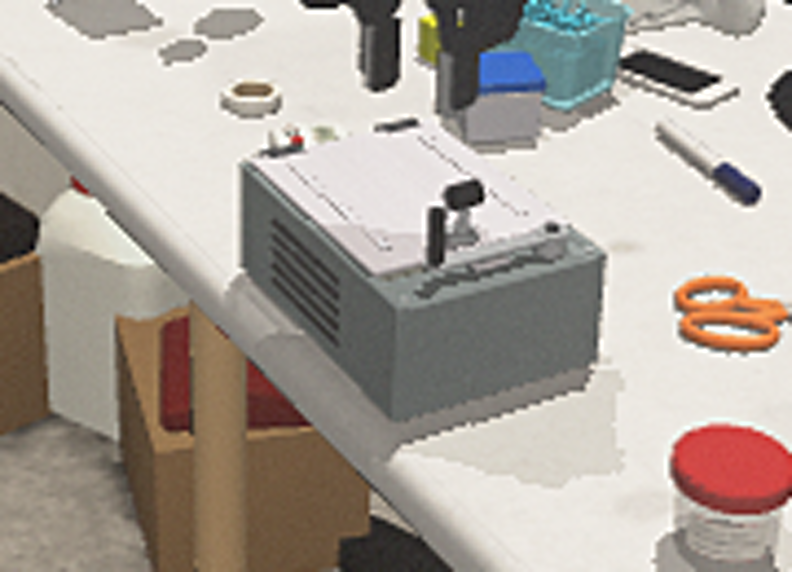

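```bash
python3 - <<'E'
from fit import *
p=bot.grab_frame("top");s=bot.grab_frame("scene")
q=lambda a,b:(270+(a+.5)/8-.5,185+(b+.5)/8-.5)
g=lambda a,b:(200+(a+.5)/4.4-.5,190+(b+.5)/4.4-.5)
T=[(p,q(95,95),(.075,.100,.085)),(p,q(622,122),(.075,-.115,.083)),(p,q(607,497),(-.075,-.115,.083)),(p,q(78,470),(-.075,.100,.085)),
(p,q(508,295),(0,-.0645,.122)),(p,q(588,402),(-.039,-.096,.1325)),(p,q(583,185),(.045,-.096,.099)),(p,q(542,487),(-.071,-.0795,.090)),(p,q(550,120),(.071,-.0795,.090))]
S=[(s,g(397,303),(-.075,-.115,.083)),(s,g(390,420),(-.075,-.115,0)),(s,g(605,255),(.075,-.115,.083)),(s,g(593,385),(.075,-.115,0)),(s,g(243,163),(-.075,.1,.085)),(s,g(438,207),(-.039,-.096,.1325)),(s,g(436,262),(-.039,-.096,.0975)),(s,g(463,195),(0,-.0645,.118)),(s,g(553,229),(.045,-.096,.099))]
for o in(T,S,T+S):
    x,r=fit(o); print(x.round(4)); print(r.round(1).tolist())
x=fit(S)[0]
E
```

```text
[ 0.4743 -0.2574 -0.0237]
[[-0.6, -0.2], [0.9, 0.0], [1.5, 0.4], [-1.0, 0.2], [0.3, -0.4], [0.7, -0.8], [0.4, 0.5], [-1.3, -0.3], [-0.9, 0.6]]
[ 0.478  -0.2575 -0.0597]
[[-0.8, 1.5], [-0.1, 2.1], [0.9, 0.2], [1.3, -3.2], [0.2, -1.2], [-0.7, 0.2], [-0.8, -0.4], [0.3, -0.1], [-0.1, 0.1]]
[ 0.4754 -0.2575 -0.0348]
[[-0.3, -0.9], [1.2, 0.1], [1.3, 0.4], [-1.2, -0.5], [0.3, -0.5], [0.6, -0.8], [0.5, 0.5], [-1.5, -0.4], [-0.7, 0.5], [-0.3, 1.8], [0.3, 2.5], [0.5, -0.1], [1.0, -3.5], [-1.1, -0.6], [-0.6, 0.4], [-0.6, -0.2], [0.0, -0.0], [-0.4, -0.0]]
```

```bash
sed -i 's/^X=.*/X=(0.475,-0.2575,-0.030)/' d.py; python3 - <<'E'
from d import *
delta(B(X,(-.039,-.096,.105)))
E
```

```text
pos [ 0.38   -0.405   0.2313] rot [3.141 0.    0.309] F [ 0.3 -0.4 -1. ] M [-0.    0.03  0.04] w 0.0427 t 2.8
target [ 0.4331 -0.3523  0.105 ] shift units [ 2.67 -1.37  5.05] turn units [0. 0. 0.] q [ 0.78  0.41 -0.1   1.78  0.05  0.95 -0.6 ]
```

```bash
python3 -m handwheel '[[0.89,-0.46,0,0,0,0],[0.89,-0.46,0,0,0,0],[0.89,-0.45,0,0,0,0],[0,0,0.8,0,0,0],[0,0,0.8,0,0,0],[0,0,0.8,0,0,0],[0,0,0,0,0,0]]'
python3 - <<'E'
from d import *
delta(B(X,(-.039,-.096,.105)))
for n in("scene","top"):
    p=bot.grab_frame(n); cv2.imwrite(f"pics/{n}2.png",p["pixels"])
a=cv2.imread("pics/scene2.png")[200:310,220:350]; b=cv2.imread("pics/top2.png")[180:290,270:400]
cv2.imwrite("pics/m2.png",cv2.resize(np.hstack([a,b]),None,fx=3,fy=3,interpolation=cv2.INTER_CUBIC))
E
```

```text
clock: 3.68
position: [0.4328, -0.3516, 0.1703]
tool_rot: [-3.14, 0.002, 0.309]
force: [-0.0, 0.6, 0.9]
grip_width: 0.0426
pos [ 0.4328 -0.3516  0.1703] rot [-3.14e+00  2.00e-03  3.09e-01] F [-0.   0.6  0.9] M [-0.04  0.   -0.03] w 0.0426 t 3.675
target [ 0.4331 -0.3523  0.105 ] shift units [0.01 0.03 2.61] turn units [0. 0. 0.] q [ 0.66  0.49 -0.11  1.83  0.07  0.82 -0.75]
```

View pics/m2.png

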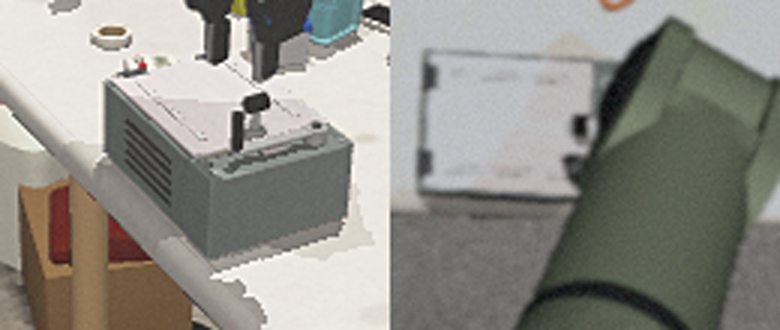

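```bash
python3 -m handwheel '[[0,0,0.7,0,0,0],[0,0,0.7,0,0,0],[0,0,0.6,0,0,0],[0,0,0.6,0,0,0],[0,0,0,0,0,0]]'
python3 - <<'E'
from d import *
delta(B(X,(-.039,-.096,.105)))
a=bot.grab_frame("scene"); cv2.imwrite("pics/s3.png",cv2.resize(a["pixels"][190:310,220:380],None,fx=4.5,fy=4.5,interpolation=cv2.INTER_CUBIC))
E
```

```text
clock: 4.4
position: [0.4333, -0.3511, 0.1052]
tool_rot: [-3.14, 0.001, 0.31]
force: [0.3, -0.4, -0.2]
grip_width: 0.0428
pos [ 0.4333 -0.3511  0.1052] rot [-3.14e+00  1.00e-03  3.10e-01] F [ 0.3 -0.4 -0.2] M [ 0.01  0.01 -0.  ] w 0.0428 t 4.4
target [ 0.4331 -0.3523  0.105 ] shift units [-0.02  0.04  0.01] turn units [0. 0. 0.] q [ 0.65  0.59 -0.11  1.88  0.09  0.68 -0.77]
```

View pics/s3.png

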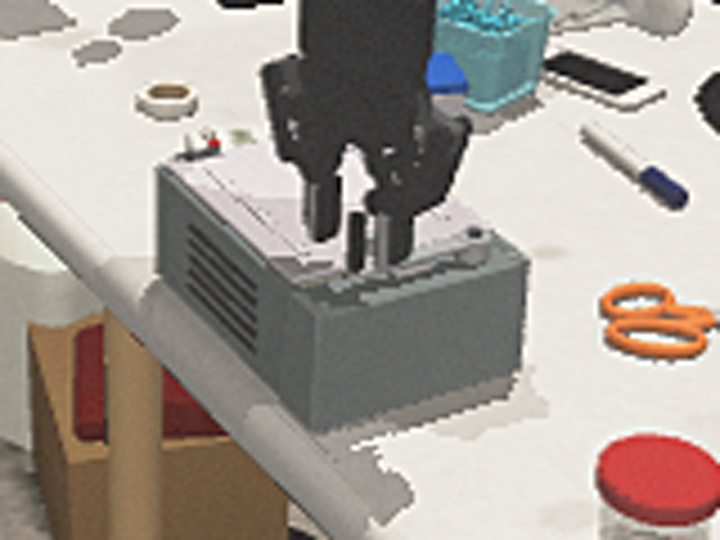

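```bash
python3 - <<'E'
from d import *
R=Ro.from_euler('xyz',[3.1416,0,.31])
pr=None
for a in np.arange(0,1.15,.14):
    P=B(X,(.045-.084*np.cos(a),-.096-.084*np.sin(a),.105))
    if pr is not None: print(round(a,2),(R.inv().apply(P-pr)/.025).round(2))
    pr=P
E
python3 -m handwheel '[[0,0,0,0,0,0],[0,0,0,0,0,0]]' 0.5
```

```text
0.14 [-0.13  0.45 -0.  ]
0.28 [-0.06  0.47 -0.  ]
0.42 [ 0.    0.47 -0.  ]
0.56 [ 0.07  0.46 -0.  ]
0.7 [ 0.13  0.45 -0.  ]
0.84 [ 0.2   0.43 -0.  ]
0.98 [ 0.25  0.4  -0.  ]
1.12 [ 0.31  0.36 -0.  ]
clock: 4.7
position: [0.434, -0.3517, 0.1068]
tool_rot: [3.141, -0.0, 0.31]
force: [-1.2, -1.0, 0.5]
grip_width: 0.0212
```

```bash
python3 -m handwheel '[[-0.13,0.45,0,0,0,0],[-0.06,0.47,0,0,0,0],[0,0.47,0,0,0,0],[0.07,0.46,0,0,0,0],[0.13,0.45,0,0,0,0],[0.2,0.43,0,0,0,0],[0.25,0.4,0,0,0,0],[0.31,0.36,0,0,0,0]]'
python3 -m handwheel '[[0,0,0,0,0,0]]'
python3 - <<'E'
from d import *
delta(B(X,(0,-.0645,.2)))
a=bot.grab_frame("scene"); cv2.imwrite("pics/s4.png",cv2.resize(a["pixels"][190:310,220:380],None,fx=4.5,fy=4.5,interpolation=cv2.INTER_CUBIC))
E
```

```text
clock: 5.7
position: [0.4794, -0.4291, 0.1062]
tool_rot: [-3.142, -0.0, 0.31]
force: [0.1, 0.7, 0.8]
grip_width: 0.0212
clock: 5.82
position: [0.4797, -0.4288, 0.1061]
tool_rot: [3.141, -0.0, 0.31]
force: [-0.3, -0.3, 0.1]
grip_width: 0.0213
pos [ 0.4797 -0.4288  0.1061] rot [ 3.141 -0.     0.31 ] F [-0.3 -0.3  0.1] M [0.02 0.02 0.  ] w 0.0213 t 5.825
target [ 0.4731 -0.322   0.2   ] shift units [ 1.06 -4.15 -3.76] turn units [0. 0. 0.] q [ 0.7   0.69 -0.1   1.64  0.09  0.81 -0.7 ]
```

View pics/s4.png

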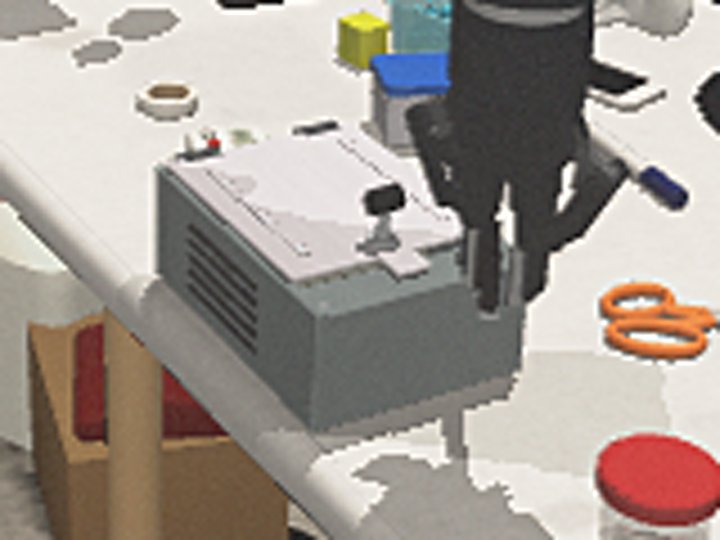

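```bash
python3 -m handwheel '[[0,0,-0.9,0,0,0],[0,0,-1,0,0,0],[0,0,-1,0,0,-0.028],[0,0,-0.9,0,0,-0.028],[0,0,0,0,0,-0.028],[0,0,0,0,0,-0.028],[0,0,0,0,0,-0.028],[0,0,0,0,0,-0.028]]' 0.0
python3 -m handwheel '[[0,0,0,0,0,-0.028]]'
python3 - <<'E'
from d import *
delta(B(X,(0,-.0645,.2)),[np.pi,0,np.pi/2+X[2]])
a=bot.grab_frame("scene"); cv2.imwrite("pics/s5.png",cv2.resize(a["pixels"][190:310,220:380],None,fx=4.5,fy=4.5,interpolation=cv2.INTER_CUBIC))
E
```

```text
clock: 6.88
position: [0.4785, -0.4285, 0.2014]
tool_rot: [-3.141, 0.0, 1.371]
force: [0.4, -0.1, 0.4]
grip_width: 0.043
clock: 7.0
position: [0.4784, -0.4285, 0.2014]
tool_rot: [-3.141, 0.0, 1.547]
force: [-0.4, -0.4, 0.0]
grip_width: 0.0424
pos [ 0.4784 -0.4285  0.2014] rot [-3.141  0.     1.547] F [-0.4 -0.4  0. ] M [-0.    0.03  0.04] w 0.0424 t 7.0
target [ 0.4731 -0.322   0.2   ] shift units [ 4.26 -0.32  0.05] turn units [-0.     0.     0.001] q [ 0.91  0.61 -0.42  1.57  0.27  1.03  0.39]
```

View pics/s5.png

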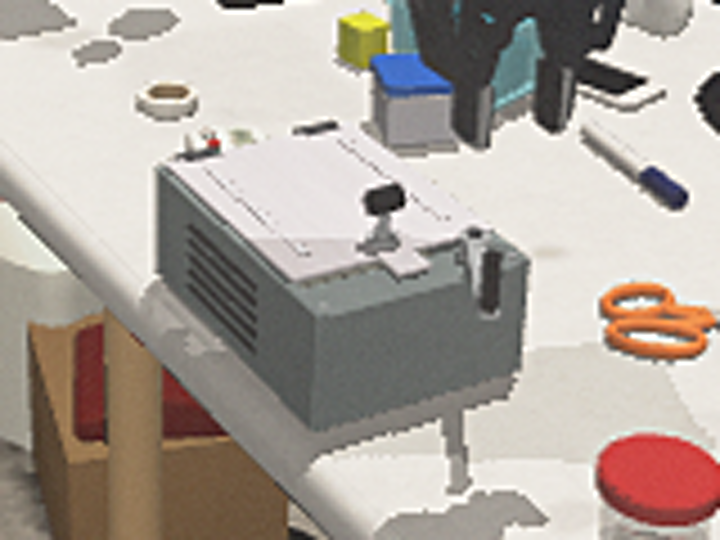

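```bash
python3 -m handwheel '[[0.85,-0.06,0,0,0,0],[0.85,-0.06,0,0,0,0],[0.85,-0.06,0,0,0,0],[0.85,-0.06,0,0,0,0],[0.85,-0.06,0,0,0,0],[0,0,1,0,0,0],[0,0,0,0,0,0]]'
python3 - <<'E'
from d import *
delta(B(X,(0,-.0645,.102)),[np.pi,0,np.pi/2+X[2]])
a=bot.grab_frame("scene"); cv2.imwrite("pics/s6.png",cv2.resize(a["pixels"][190:310,220:380],None,fx=4.5,fy=4.5,interpolation=cv2.INTER_CUBIC))
h=proj(a,B(X,(0,-.0645,.118))); print((h-[220,190])*4.5)
E
```

```text
clock: 7.92
position: [0.4737, -0.3214, 0.1753]
tool_rot: [-3.14, -0.001, 1.541]
force: [-0.7, -0.7, 0.3]
grip_width: 0.0425
pos [ 0.4737 -0.3214  0.1753] rot [-3.140e+00 -1.000e-03  1.541e+00] F [-0.7 -0.7  0.3] M [ 0.    0.   -0.01] w 0.0425 t 7.925
target [ 0.4731 -0.322   0.102 ] shift units [-0.03 -0.02  2.93] turn units [-0.0003 -0.0002  0.0001] q [ 0.8   0.53 -0.43  1.78  0.28  0.89  0.22]
[381.74294147 197.69319308]
```

View pics/s6.png

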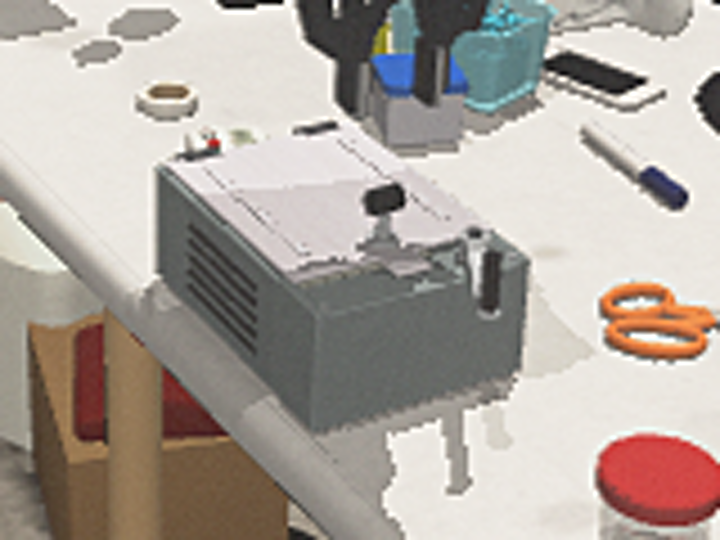

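```bash
python3 -m handwheel '[[0,0,0.75,0,0,0],[0,0,0.75,0,0,0],[0,0,0.75,0,0,0],[0,0,0.65,0,0,0],[0,0,0,0,0,0]]'
python3 -m handwheel '[[0,0,0,0,0,0],[0,0,0,0,0,0],[0,0,0,0,0,0],[0,0,0,0,0,0]]' 1 25
python3 - <<'E'
from d import *
delta(B(X,(0,-.0645,.102)),[np.pi,0,np.pi/2+X[2]])
a=bot.grab_frame("scene"); cv2.imwrite("pics/s7.png",cv2.resize(a["pixels"][190:310,220:380],None,fx=4.5,fy=4.5,interpolation=cv2.INTER_CUBIC))
E
```

```text
clock: 8.6
position: [0.4738, -0.3219, 0.1024]
tool_rot: [-3.14, -0.001, 1.541]
force: [0.2, 0.4, -0.0]
grip_width: 0.0428
clock: 9.1
position: [0.4721, -0.3224, 0.1042]
tool_rot: [-3.138, -0.0, 1.54]
force: [-14.5, 3.6, 9.2]
grip_width: 0.0218
pos [ 0.4721 -0.3224  0.1042] rot [-3.138 -0.     1.54 ] F [-14.5   3.6   9.2] M [ 0.69  3.13 -0.05] w 0.0218 t 9.1
target [ 0.4731 -0.322   0.102 ] shift units [0.02 0.04 0.09] turn units [-0.0006 -0.     -0.0001] q [ 0.77  0.63 -0.39  1.83  0.34  0.75  0.17]
```

View pics/s7.png

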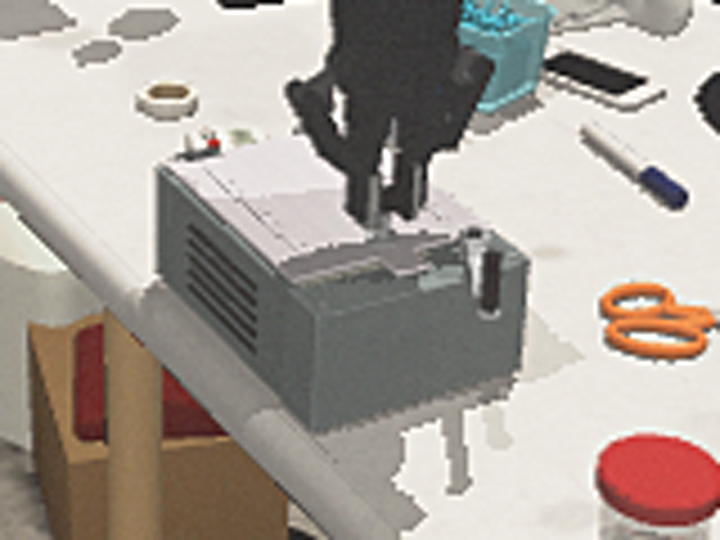

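```bash
python3 - <<'E'
from d import *
go=bot.grasp_offset
def pose(th,ti):
    y=-.160*np.cos(th)+.033*np.sin(th); z=.160*np.sin(th)+.033*np.cos(th)
    R=Ro.from_euler('x',-ti)*Ro.from_euler('xyz',[np.pi,0,np.pi/2])
    return np.array([0,y,z])+R.apply([0,0,go]),R
N=24; pr=pose(0,0)
for k in range(1,N+1):
    th=1.85*k/N; ti=.45*np.clip((k-4)/20,0,1); c=pose(th,ti)
    d=pr[1].inv().apply(c[0]-pr[0])/.025; w=np.degrees((pr[1].inv()*c[1]).as_rotvec())/360
    print(k,round(th,2),d.round(2),w.round(4)); pr=c
E
```

```text
1 0.08 [ 0.12  0.   -0.49] [0. 0. 0.]
2 0.15 [ 0.16  0.   -0.48] [0. 0. 0.]
3 0.23 [ 0.19  0.   -0.46] [0. 0. 0.]
4 0.31 [ 0.23  0.   -0.45] [0. 0. 0.]
5 0.39 [ 0.25 -0.   -0.43] [-0.     -0.0036 -0.    ]
6 0.46 [ 0.27  0.   -0.41] [ 0.     -0.0036 -0.    ]
7 0.54 [ 0.29 -0.   -0.4 ] [-0.     -0.0036 -0.    ]
8 0.62 [ 0.31  0.   -0.38] [ 0.     -0.0036 -0.    ]
9 0.69 [ 0.33  0.   -0.36] [-0.     -0.0036 -0.    ]
10 0.77 [ 0.35 -0.   -0.34] [ 0.     -0.0036 -0.    ]
11 0.85 [ 0.37 -0.   -0.32] [ 0.     -0.0036 -0.    ]
12 0.93 [ 0.39 -0.   -0.3 ] [-0.     -0.0036 -0.    ]
13 1.0 [ 0.4  -0.   -0.28] [ 0.     -0.0036 -0.    ]
14 1.08 [ 0.42 -0.   -0.25] [ 0.     -0.0036 -0.    ]
15 1.16 [ 0.43 -0.   -0.23] [ 0.     -0.0036  0.    ]
16 1.23 [ 0.44 -0.   -0.21] [-0.     -0.0036  0.    ]
17 1.31 [ 0.45 -0.   -0.18] [ 0.     -0.0036  0.    ]
18 1.39 [ 0.46 -0.   -0.15] [-0.     -0.0036 -0.    ]
19 1.46 [ 0.47 -0.   -0.13] [ 0.     -0.0036 -0.    ]
20 1.54 [ 0.48 -0.   -0.1 ] [ 0.     -0.0036  0.    ]
21 1.62 [ 0.48 -0.   -0.07] [-0.     -0.0036  0.    ]
22 1.7 [ 0.48 -0.   -0.05] [ 0.     -0.0036  0.    ]
23 1.77 [ 0.49 -0.   -0.02] [ 0.     -0.0036 -0.    ]
24 1.85 [ 0.49 -0.    0.01] [ 0.     -0.0036 -0.    ]
```

```bash
python3 -m handwheel '[[0.12,-0.06,-0.49,0,0,0],[0.16,0,-0.48,0,0,0],[0.19,0,-0.46,0,0,0],[0.23,0,-0.45,0,0,0],[0.25,0,-0.43,0,-0.0036,0],[0.27,0,-0.41,0,-0.0036,0],[0.29,0,-0.40,0,-0.0036,0],[0,0,0,0,0,0]]'
python3 - <<'E'
from d import *
delta(bot.observe()["position"])
a=bot.grab_frame("scene"); cv2.imwrite("pics/s8.png",cv2.resize(a["pixels"][150:310,200:380],None,fx=4,fy=3.7,interpolation=cv2.INTER_CUBIC))
E
```

```text
clock: 10.15
position: [0.4731, -0.2831, 0.1825]
tool_rot: [-3.14, 0.069, 1.542]
force: [-9.0, 0.6, -1.6]
grip_width: 0.0211
pos [ 0.4731 -0.2831  0.1825] rot [-3.14   0.069  1.542] F [-9.   0.6 -1.6] M [ 0.24  1.84 -0.12] w 0.0211 t 10.15
target [ 0.4731 -0.2831  0.1825] shift units [0. 0. 0.] turn units [0. 0. 0.] q [ 0.7   0.48 -0.41  1.86  0.33  0.85  0.08]
```

View pics/s8.png

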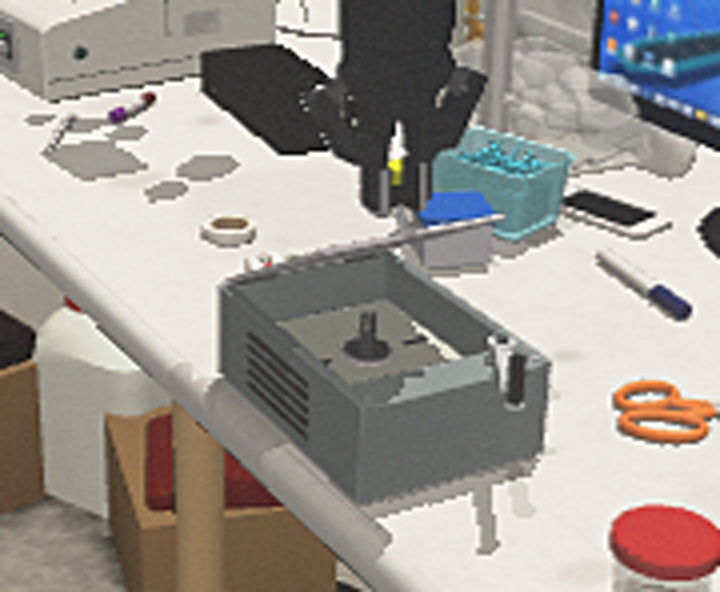

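```bash
python3 -m handwheel '[[0.31,-0.03,-0.38,0,-0.0036,0],[0.33,0,-0.36,0,-0.0036,0],[0.35,0,-0.34,0,-0.0036,0],[0.37,0,-0.32,0,-0.0036,0],[0.39,0,-0.3,0,-0.0036,0],[0.4,0,-0.28,0,-0.0036,0],[0.42,0,-0.25,0,-0.0036,0],[0.43,0,-0.23,0,-0.0036,0]]'
python3 -m handwheel '[[0.44,0,-0.21,0,-0.0036,0],[0.45,0,-0.18,0,-0.0036,0],[0.46,0,-0.15,0,-0.0036,0],[0,0,0,0,0,0]]'
python3 - <<'E'
from d import *
delta(bot.observe()["position"])
a=bot.grab_frame("scene"); cv2.imwrite("pics/s9.png",cv2.resize(a["pixels"][130:310,190:380],None,fx=3.7,fy=3.3,interpolation=cv2.INTER_CUBIC))
E
```

```text
clock: 11.2
position: [0.4753, -0.2007, 0.2319]
tool_rot: [3.141, 0.251, 1.541]
force: [-6.1, -1.1, -3.0]
grip_width: 0.0215
clock: 11.7
position: [0.4765, -0.1636, 0.2359]
tool_rot: [3.141, 0.318, 1.543]
force: [-9.5, -0.0, 5.7]
grip_width: 0.0211
pos [ 0.4765 -0.1636  0.2359] rot [3.141 0.318 1.543] F [-9.5 -0.   5.7] M [-0.11  1.81 -0.65] w 0.0211 t 11.7
target [ 0.4765 -0.1636  0.2359] shift units [0. 0. 0.] turn units [0. 0. 0.] q [ 0.32  0.33 -0.39  1.96  0.55  0.97 -0.42]
```

View pics/s9.png

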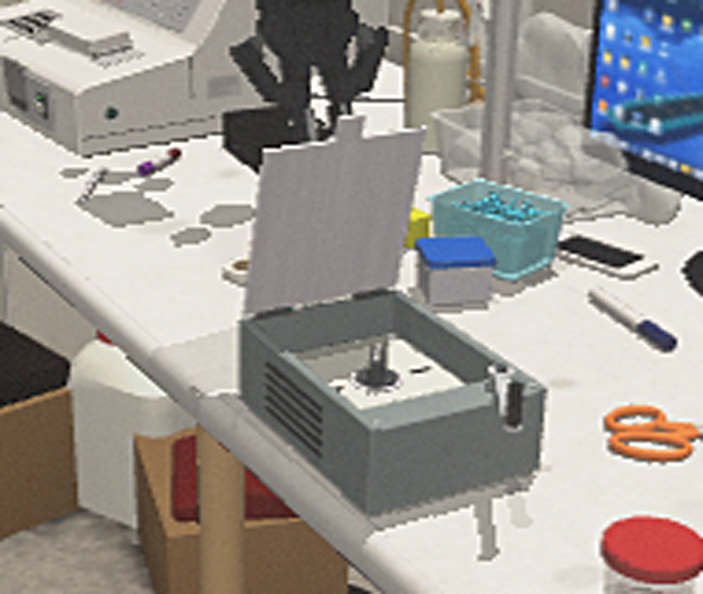

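```bash
python3 -m handwheel '[[0.47,-0.03,-0.11,0,-0.0036,0],[0.48,0,-0.08,0,-0.0036,0],[0.48,0,-0.05,0,-0.0036,0],[0.48,0,-0.03,0,-0.0036,0],[0.49,0,-0.01,0,-0.0036,0],[0.49,0,0.02,0,-0.0036,0],[0,0,0,0,0,0]]'
python3 - <<'E'
from d import *
delta(bot.observe()["position"])
a=bot.grab_frame("scene"); cv2.imwrite("pics/s10.png",cv2.resize(a["pixels"][130:310,190:380],None,fx=3.7,fy=3.3,interpolation=cv2.INTER_CUBIC))
E
```

```text
clock: 12.62
position: [0.4785, -0.0933, 0.2157]
tool_rot: [3.139, 0.453, 1.543]
force: [-8.8, 7.5, 14.4]
grip_width: 0.0212
pos [ 0.4785 -0.0933  0.2157] rot [3.139 0.453 1.543] F [-8.8  7.5 14.4] M [ 0.34  1.76 -0.94] w 0.0212 t 12.625
target [ 0.4785 -0.0933  0.2157] shift units [0. 0. 0.] turn units [0. 0. 0.] q [ 0.09  0.39 -0.4   2.    0.68  1.06 -0.75]
```

View pics/s10.png

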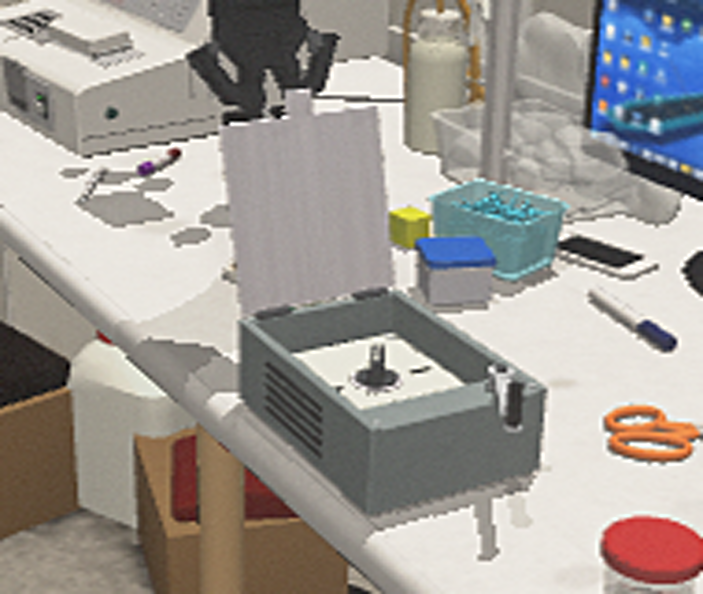

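```bash
python3 -m handwheel '[[0,0,0,0,0,0],[0,0,0,0,0,0],[0,0,-0.5,0,0,0],[0,0,-1,0,0,0],[0,0,-1,0,0,0],[0,0,-1,0,0,0],[0,0,-1,0,0,0],[0,0,0,0,0,0]]' 0
python3 - <<'E'
from d import *
delta(bot.observe()["position"])
for n in("scene","top"):
    p=bot.grab_frame(n); cv2.imwrite(f"pics/{n}11.png",p["pixels"])
    for th in("lid","fastener","wing_top","timer","tape_roll","specimen_jar"): print(n,th,[(round(a["score"],2),np.round(a["point"]).tolist(),int(a["region"].sum())) for a in bot.trace(p,th)[:2]])
a=cv2.imread("pics/scene11.png")[150:310,230:370]; b=cv2.imread("pics/top11.png")[180:260,265:365]
cv2.imwrite("pics/m11.png",np.hstack([cv2.resize(a,(380,440),interpolation=cv2.INTER_CUBIC),cv2.resize(b,(420,440),interpolation=cv2.INTER_CUBIC)]))
E
```

```text
clock: 13.68
position: [0.4802, -0.0455, 0.3176]
tool_rot: [3.138, 0.451, 1.541]
force: [-0.4, 0.0, -0.8]
grip_width: 0.0428
pos [ 0.4802 -0.0455  0.3176] rot [3.138 0.451 1.541] F [-0.4  0.  -0.8] M [ 0.43 -0.    0.01] w 0.0428 t 13.675
target [ 0.4802 -0.0455  0.3176] shift units [0. 0. 0.] turn units [0. 0. 0.] q [ 0.05  0.28 -0.45  1.86  0.55  1.29 -0.66]
scene lid [(0.59, [281.0, 232.0], 6523), (0.55, [270.0, 193.0], 2444)]
scene fastener [(0.62, [292.0, 242.0], 97)]
scene wing_top [(0.44, [288.0, 242.0], 86)]
scene timer []
scene tape_roll []
scene specimen_jar [(0.64, [288.0, 241.0], 43), (0.62, [362.0, 304.0], 797)]
top lid [(0.55, [271.0, 216.0], 918), (0.19, [309.0, 218.0], 4205)]
top fastener [(0.56, [308.0, 217.0], 58), (0.43, [307.0, 218.0], 4203)]
top wing_top []
top timer [(0.69, [242.0, 205.0], 318)]
top tape_roll [(0.36, [307.0, 220.0], 4179)]
top specimen_jar [(0.85, [399.0, 218.0], 336), (0.34, [355.0, 214.0], 123)]
```

View pics/m11.png

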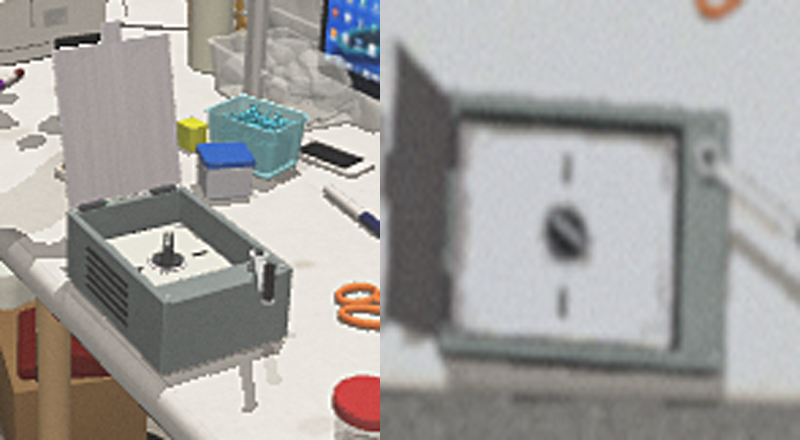

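Lid leans back past upright, latch clear, top view unobstructed. The slot shows as a line at about 45° on the disc at top-crop (566,235); zooming in.

```bash
python3 - <<'E'
from d import *
p=bot.grab_frame("top")
c=p["pixels"][204:240,290:326]
im=cv2.resize(c,None,fx=16,fy=16,interpolation=cv2.INTER_CUBIC)
for X_ in(X,):
    for a in range(0,180,30):pass
cv2.imwrite("pics/t12.png",im)
print("wingtop px",(proj(p,B(X,(0,.005,.078)))-[290,204]+.5)*16)
for a in np.radians([30,45,60,75]):
    u=proj(p,B(X,(.018*np.cos(a),.005+.018*np.sin(a),.078)))-proj(p,B(X,(-.018*np.cos(a),.005-.018*np.sin(a),.078)))
    print(np.degrees(a),u*16)
for m in(.04,-.04): print("marks",(proj(p,B(X,(m,.005,.05)))-[290,204]+.5)*16)
E
```

```text
wingtop px [321.26893207 283.59158273]
29.999999999999996 [ -83.28931452 -161.60420025]
45.0 [-122.22086273 -135.10966768]
59.99999999999999 [-152.82318411  -99.4077094 ]
75.0 [-173.01085737  -56.93138778]
marks [319.88947273 103.39393587]
marks [301.16624818 496.13288017]
```

View pics/t12.png

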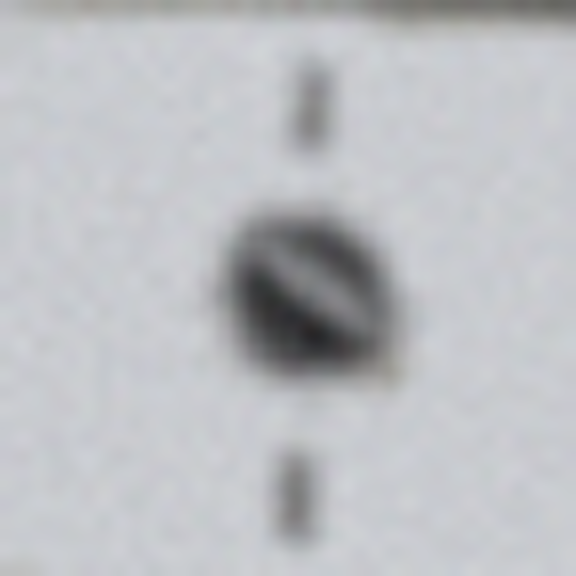

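```bash
python3 -m handwheel '[[0,0,0,0,0.024,0],[0,0,0,0,0.024,0],[0,0,0,0,0.024,0],[0,0,0,0,0,0.0267],[0,0,0,0,0,0.0267],[0,0,0,0,0,0.0267],[0,0,0,0,0,0.0267]]'
python3 - <<'E'
from d import *
delta(B(X,(-.0005,.006,.32)),[np.pi,0,.87])
E
```

```text
clock: 15.3
position: [0.4795, -0.0468, 0.3157]
tool_rot: [-3.142, 0.0, 0.865]
force: [0.7, -0.1, -0.6]
grip_width: 0.0425
pos [ 0.4795 -0.0468  0.3157] rot [-3.142  0.     0.865] F [ 0.7 -0.1 -0.6] M [ 0.02 -0.01  0.01] w 0.0425 t 15.3
target [ 0.4747 -0.2515  0.32  ] shift units [-6.35  5.17 -0.17] turn units [-0.      0.     -0.0009] q [ 0.28  0.22 -0.36  1.84  0.09  1.1  -0.82]
```

```bash
python3 -m handwheel '[[-0.79,0.65,-0.1,0,0,0],[-0.8,0.65,-0.1,0,0,0],[-0.79,0.65,0,0,0,0],[-0.8,0.64,0,0,0,0],[-0.79,0.64,0,0,0,0],[-0.8,0.64,0,0,0,0],[-0.79,0.65,0,0,0,0],[-0.8,0.65,0,0,0,0]]'
python3 -m handwheel '[[0,0,1,0,0,0],[0,0,1,0,0,0],[0,0,1,0,0,0],[0,0,1,0,0,0],[0,0,1,0,0,0],[0,0,1,0,0,0],[0,0,1,0,0,0],[0,0,0,0,0,0]]'
python3 - <<'E'
from d import *
delta(B(X,(-.0005,.006,.059)),[np.pi,0,.87])
a=bot.grab_frame("scene"); cv2.imwrite("pics/s13.png",cv2.resize(a["pixels"][150:310,200:380],None,fx=4,fy=3.7,interpolation=cv2.INTER_CUBIC))
E
```

```text
clock: 16.3
position: [0.4757, -0.2525, 0.3207]
tool_rot: [-3.142, 0.0, 0.87]
force: [0.2, 0.1, -0.6]
grip_width: 0.0427
clock: 17.3
position: [0.475, -0.2512, 0.1445]
tool_rot: [-3.139, 0.001, 0.87]
force: [-0.2, -0.4, 0.4]
grip_width: 0.0427
pos [ 0.475  -0.2512  0.1445] rot [-3.139e+00  1.000e-03  8.700e-01] F [-0.2 -0.4  0.4] M [ 0.03 -0.03  0.01] w 0.0427 t 17.3
target [ 0.4747 -0.2515  0.059 ] shift units [-0.01  0.    3.42] turn units [-0.0004  0.0001  0.0001] q [ 0.54  0.51 -0.22  1.9   0.15  0.75 -0.47]
```

View pics/s13.png

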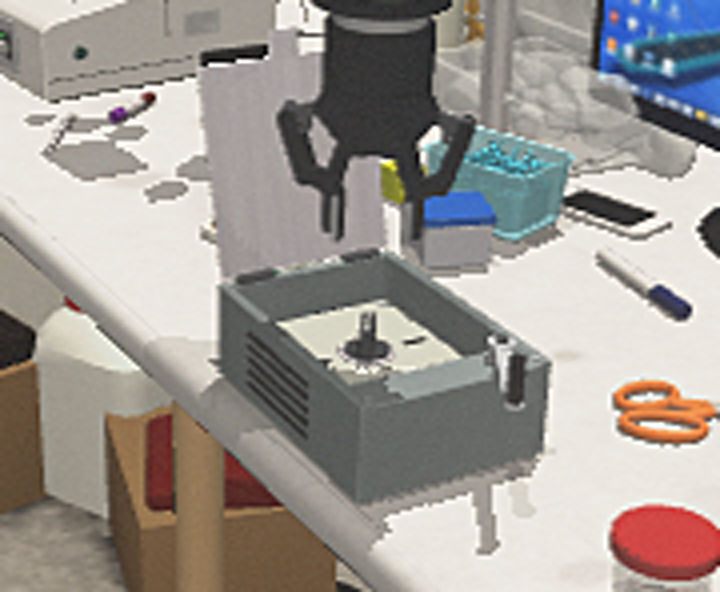

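```bash
python3 -m handwheel '[[0,0,0.8,0,0,0],[0,0,0.8,0,0,0],[0,0,0.6,0,0,0],[0,0,0.6,0,0,0],[0,0,0.6,0,0,0],[0,0,0,0,0,0]]'
python3 -m handwheel '[[0,0,0,0,0,0],[0,0,0,0,0,0],[0,0,0,0,0,0],[0,0,0,0,0,0],[0,0,0,0,0,0]]' 1 40
python3 - <<'E'
from d import *
delta(B(X,(-.0005,.006,.059)),[np.pi,0,-.025])
for n in("scene","top"):
    p=bot.grab_frame(n); cv2.imwrite(f"pics/{n}14.png",p["pixels"])
a=cv2.imread("pics/scene14.png")[150:310,230:370]; b=cv2.imread("pics/top14.png")[180:260,265:365]
cv2.imwrite("pics/m14.png",np.hstack([cv2.resize(a,(380,440),interpolation=cv2.INTER_CUBIC),cv2.resize(b,(420,440),interpolation=cv2.INTER_CUBIC)]))
E
```

```text
clock: 18.1
position: [0.4753, -0.2514, 0.0597]
tool_rot: [-3.14, 0.0, 0.87]
force: [-0.4, 0.8, 0.4]
grip_width: 0.0427
clock: 18.73
position: [0.4752, -0.2509, 0.0609]
tool_rot: [-3.14, 0.0, 0.871]
force: [-5.0, 6.0, 4.0]
grip_width: 0.0101
pos [ 0.4752 -0.2509  0.0609] rot [-3.14   0.     0.871] F [-5.  6.  4.] M [ 1.23  0.9  -0.07] w 0.0101 t 18.725
target [ 0.4747 -0.2515  0.059 ] shift units [-0.03 -0.    0.08] turn units [-2.000e-04  1.000e-04  1.425e-01] q [ 0.51  0.64 -0.18  1.95  0.2   0.58 -0.51]
```

View pics/m14.png

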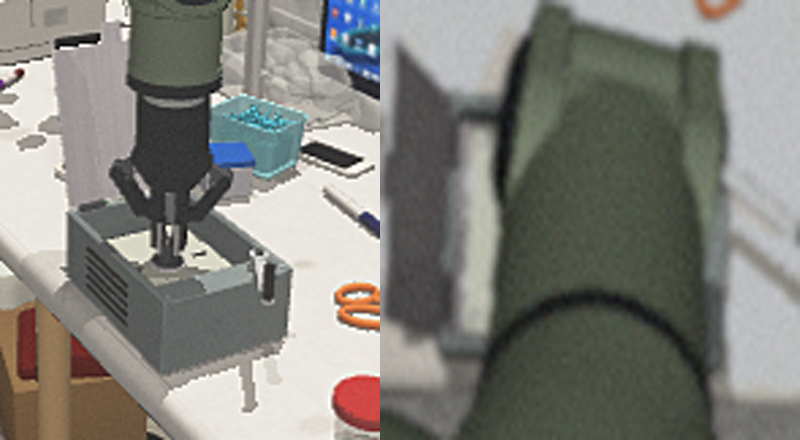

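```bash
python3 -m handwheel '[[0,0,0,0,0,0.0178],[0,0,0,0,0,0.0178],[0,0,0,0,0,0.0178],[0,0,0,0,0,0.0178],[0,0,0,0,0,0.0178],[0,0,0,0,0,0.0178],[0,0,0,0,0,0.0178],[0,0,0,0,0,0.0178]]'
python3 -m handwheel '[[0,0,0,0,0,0],[0,0,0,0,0,0]]'
python3 - <<'E'
from d import *
delta(B(X,(-.0005,.006,.059)),[np.pi,0,-.025])
a=bot.grab_frame("scene"); cv2.imwrite("pics/s15.png",cv2.resize(a["pixels"][200:280,240:340],None,fx=7,fy=7,interpolation=cv2.INTER_CUBIC))
E
```

```text
clock: 19.82
position: [0.4758, -0.2524, 0.0613]
tool_rot: [3.141, -0.001, -0.029]
force: [-2.5, -3.8, 3.5]
grip_width: 0.0099
clock: 20.08
position: [0.4758, -0.2523, 0.0612]
tool_rot: [3.141, -0.001, -0.023]
force: [-2.2, -3.9, 3.3]
grip_width: 0.0097
pos [ 0.4758 -0.2523  0.0612] rot [ 3.141e+00 -1.000e-03 -2.300e-02] F [-2.2 -3.9  3.3] M [-1.24  0.58 -0.05] w 0.0097 t 20.075
target [ 0.4747 -0.2515  0.059 ] shift units [-0.05 -0.03  0.09] turn units [ 0.0001 -0.0001  0.0003] q [ 0.34  0.64  0.05  1.96 -0.06  0.55 -1.16]
```

View pics/s15.png

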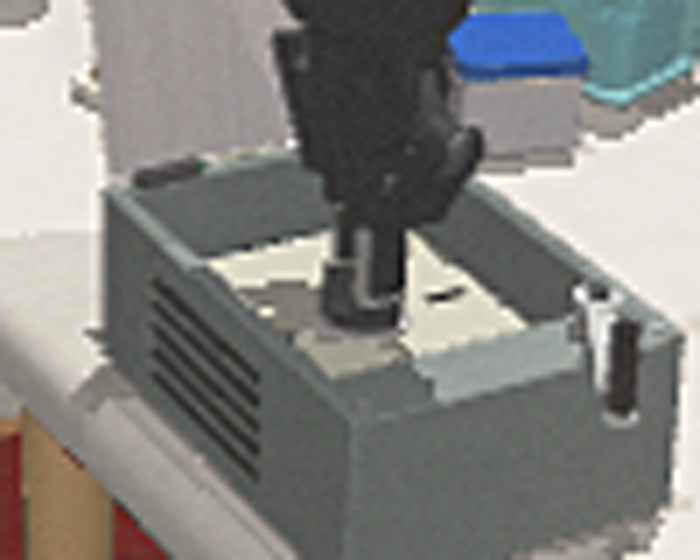

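```bash
for i in 1 2; do python3 -m handwheel '[[0,0,0.08,0,0,0],[0,0,0.08,0,0,0],[0,0,0,0,0,0]]'; done; python3 -m handwheel '[[0,0,0.06,0,0,0],[0,0,0,0,0,0]]'
```

```text
clock: 20.5
position: [0.4758, -0.2523, 0.0571]
tool_rot: [3.141, -0.001, -0.023]
force: [-2.9, -4.3, 5.6]
grip_width: 0.0102
clock: 20.88
position: [0.4759, -0.2524, 0.0533]
tool_rot: [3.141, -0.001, -0.024]
force: [-4.2, -5.1, 8.9]
grip_width: 0.0097
clock: 21.12
position: [0.476, -0.2523, 0.0529]
tool_rot: [3.141, -0.001, -0.023]
force: [-9.2, 0.5, 35.7]
grip_width: 0.0096
```

```bash
python3 -m handwheel '[[0,0,-0.02,0,0,0],[0,0,0,0,0,0],[0,0,0,0,0,0],[0,0,0,0,0,0]]'
python3 - <<'E'
from d import *
delta(bot.observe()["position"])
for n in("scene","top"):
    p=bot.grab_frame(n); cv2.imwrite(f"pics/{n}16.png",p["pixels"])
    for th in("timer","tape_roll","specimen_jar"): print(n,th,[(round(a["score"],2),np.round(a["point"]).tolist()) for a in bot.trace(p,th)[:2]])
a=cv2.imread("pics/scene16.png")[150:310,230:370]; b=cv2.imread("pics/top16.png")[160:280,200:430]
cv2.imwrite("pics/m16.png",np.hstack([cv2.resize(a,(330,400),interpolation=cv2.INTER_CUBIC),cv2.resize(b,(470,400),interpolation=cv2.INTER_CUBIC)]))
E
```

```text
clock: 21.62
position: [0.476, -0.2522, 0.053]
tool_rot: [3.141, -0.001, -0.023]
force: [-7.6, -1.0, 25.9]
grip_width: 0.0096
pos [ 0.476  -0.2522  0.053 ] rot [ 3.141e+00 -1.000e-03 -2.300e-02] F [-7.6 -1.  25.9] M [-0.22  1.81  0.05] w 0.0096 t 21.625
target [ 0.476  -0.2522  0.053 ] shift units [0. 0. 0.] turn units [0. 0. 0.] q [ 0.34  0.65  0.05  1.96 -0.06  0.53 -1.16]
scene timer []
scene tape_roll []
scene specimen_jar [(0.84, [364.0, 304.0])]
top timer [(0.83, [240.0, 205.0])]
top tape_roll [(0.55, [209.0, 199.0])]
top specimen_jar [(0.62, [398.0, 215.0])]
```

View pics/m16.png

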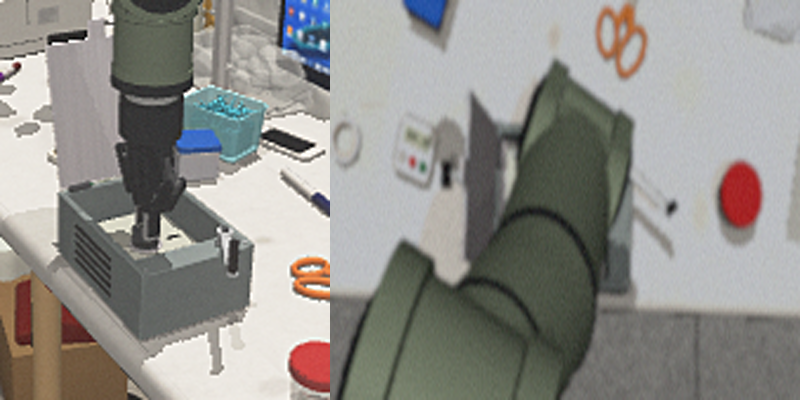

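```bash
python3 -c "
from workcell import bot
print(bot.job_done())
o=bot.observe(); print(o['position'],o['force'],o['clock'])"
```

```text
the job is handed in; nothing more can be done
None
the job is handed in; nothing more can be done
```

The job is done and handed in at about 21.7 s, with the arm still gripping the fastener and holding the white panel down. No verdict came back.

- **Latch:** I swung the lever out to about 1.1 rad. The picture shows it clear of the tongue.
- **Lid:** I opened it by its handle to about 1.85 rad. It stayed leaning back past upright in the last picture.
- **Fastener:** I turned it from about 0.87 rad into line with the black marks. The tool yaw ended at -0.023 rad and the box yaw measures -0.02 to -0.03 rad. In the final pictures the gripper hides the slot, so I inferred this from the tool angle and the full press.
- **Panel:** it went down about 8 mm until the force jumped, so the key was not stopping it at 2 mm. I peaked at about 36 N, then eased off to hold at about 26 N.
- **Timer, jar and tape:** in the top view all three show within 2–5 pixels of where they started, about the networks' own scatter. In the scene view the networks found only the jar at the end.

The state could not be read once the job was handed in, so I have no check of the final second.

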